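Stow the spare-blade case in its dock bay

ROBOT

A 7-joint arm with a two-finger parallel gripper is mounted at the origin on the work surface; the furniture and walls round the work are solid. World frame = base frame: x ahead of the robot, y to its left, z up, the work surface at z = 0. Lengths are in m, angles in rad, forces in N, time in s.
With the tool pointing down it reaches from about 0.4 to 0.875 m from the base axis. Payload 6.5 kg.
Tool frame: the origin (TCP) lies at the very end of the fingers, on their centre line; the grasp point (between the pads) lies 19 mm behind it; z points along the fingers, y is the line along which they close (so a half turn about z gives the same grasp; the last joint's range is limited). The gripper opens to 88 mm and grips with 3 to 60 N. Pads are 18 mm wide; open, the fingers measure 123 mm over their backs; the gripper's body (75 mm by 187 mm) begins 45 mm behind the grasp point.
Start: joints at [1.092, 0.536, -0.004, 1.538, 0.003, 1.067, -0.071], TCP at [0.261, -0.595, 0.239] pointing down, gripper open.
Joint ranges: [-2.7, 2.7], [-0.37, 2.16], [-1.27, 1.26], [0.24, 2.4], [-1.31, 4.45], [0.19, 1.91], [-2.76, 2.76]. Speed limits (rad/s): [2.39, 2.39, 3.14, 3.14, 3.14, 3.14, 3.14].

INTERFACE

Orientations are given as a 3x3 rotation matrix whose columns are the frame's x, y, z axes.
In Python, from plant import * gives the robot as it stands.
- The arm moves only by the tool arm_command, never from a script. Its argument "steps" is a list of rows, each an object with "gripper": the finger opening in cm, from 0 to 8.81; "delta_pos": the shift along the tool's x, y, z in cm, a list of three; "spin": the turn about the tool's z in degrees. In form: [{"gripper": gripper, "delta_pos": [dx, dy, dz], "spin": spin}, ...]. A call has exactly 5 rows; each row shifts and turns the commanded pose from where the row before left it, along the tool's axes as they then stand; what a row does not reach is not made up. A row lasts 1/8 s, in which the tool goes at most 62.5 mm and 10.7 degrees, less where a joint would pass 70% of its speed; a pose out of reach is approached as far as the arm can. A call with a gripper value outside its range is refused whole. The fingers move at their own pace and stop on an object; "grip_force" is the grip in N (left out, the last holds). Time passes only in rows, so rows that do not move let the fingers close, or fill a call up. It gives the time, the measured TCP pose, the force, the opening and the grip force at its end, in the units of the state.
- state(): the state, without advancing time (a new reading comes with each control period).
- read_camera(name): name is "side" or "top" or "wrist"; returns a dict with "image" (420x560x3 uint8, blue, green, red), "intrinsics" (3x3 intrinsics, pixels), "k1" (the pictures are not rectified: a ray, as slopes to the right and down, at radius r is drawn at 1 + k1 r^2 times it, then the intrinsics apply), "world_from_camera" (4x4, takes a point from camera to world coordinates). Camera axes: x right, y down, z forward; pixel columns grow to the right and rows downward; lengths in m; the calibration is good to about 2 mm. A picture is of the moment at which its call begins. There is no depth.
- job_done(): hands the job in; it is judged then, once.
The state is a dict: "time": time; "joint_positions": joint angles; "joint_velocities": joint speeds; "joint_efforts": joint torques, N m; "position": TCP position; "tool_rot": TCP orientation; "ft_force": force on the tool from outside, world axes, zero at the start; "ft_torque": the same for the moment, N m; "gripper_width": finger opening in m; "grasp_force": force on a finger pad.
Only numpy, scipy, OpenCV 4.12 (cv2) and the standard library are available. Lean on these libraries where they do the work, as an engineer would, in place of code of your own. Each camera call takes 0.05 s, during which the arm holds its last target. There are 200 camera calls.

TASK

Put the flat blue blade case with the grey lid away in the dock bay that has the blue mark behind it: turn the dock's round white guard until its opening stands squarely in front of that bay, then set the case down flat with about a third of its length through the opening, end first, and let go of it. Then push it from behind until it is fully home against the stop inside, and back away.

Things in the scene. Friction and masses are not known exactly. Their poses are not given: they have to be found in the camera images.
- dock: Grey fixed dock, 120 x 109 x 20.5 mm. Origin: on the table under the guard's pivot; +x runs into the bays, z up. Two bays along x, centred at y = +19 and -19 mm, each 28 wide, 17.5 high, the bare table as floor; middle wall starts at x = -47, outer walls at x = -36, end stop at x = +13 mm. Place and yaw vary. A tall square post 40 mm thick stands on the table's near side at x = 0.30, y = -0.02.
- guard (a joint): Turn of the round white guard (radius 60, cap top at z = 26.5 mm; skirt below it 6 mm thick with one opening 46 deg wide) about the dock's z, rad, counter-clockwise positive. 0: opening faces the dock's -x. -0.32: it faces the bay at y = +19 mm; +0.32: the bay at y = -19. Range -0.6 to 1.4; starts at 0.85 to 1.2, both bays covered; stays where left (0.06 N m friction).
- guard_grip (a point): Centre of the guard's bar grip, on the pivot, 38.5 mm above the table: upright black bar 64 long, 12 thick, z = 26.5 to 50.5 mm. Its x axis lies along the bar, -x towards the opening; that end is red, and a red patch on the white cap also points to the opening.
- guard_window (a point): Middle of the guard's opening at the skirt's outer face, 60 mm from the pivot, 12 mm above the table.
- mark_blue: Blue block 16 x 27 x 14 mm on the dock's rear end, right behind the bay meant for the blade case: in the dock frame x = +74 mm, y that of the bay (+19 or -19, varies), underside at z = 20.5 mm. Origin: centre of its underside, axes as the dock's. The bay's end stop is at x = -61 mm in its frame.
- mark_orange: Orange block of the same size behind the other bay.
- blade_case: Flat closed case of spare blades, blue with a grey lid, lying flat: 24 wide x 80 long x 14 mm high, 0.035 to 0.07 kg. Origin: middle of its underside; its long axis is its own y; the two ends are alike, either may go first. Grasp across the 24 mm width. Fully home, its origin is at x = -27 mm in the dock frame and its outer end at x = -67 mm, 7 mm or more outside the guard's skirt.
There are look-alikes about, which are no part of the job. Leave any green look-alike of the blade_case alone.

How it is judged:
On the way, in this order (a step that is already met when the one before it is completed fails the run):
1. the guard's opening stands in front of the blue-marked bay (its middle within 7 mm of the bay's centre line) (y of guard_window in the frame of mark_blue between -0.007 and 0.007 m), for 0.2 s.
2. the case lies flat, one end in the blue-marked bay's opening, 13 to 63 mm short of home, and is let go (x of blade_case in the frame of mark_blue between -0.164 and -0.114 m and y of blade_case in the frame of mark_blue between -0.006 and 0.006 m and height (world z) of blade_case below 0.006 m and angle between blade_case's own z axis and vertical below 0.1 rad and angle between the y axis of blade_case and the x axis of mark_blue, either way round below 0.12 rad and contact force between the fingers and blade_case below 0.1 N), for 0.2 s.
At the end, for the whole second after the job is handed in: The blade case lies flat in the blue-marked bay, within 5 mm of the end stop, its middle within 6 mm of the bay's centre line and lengthwise in the bay within 0.12 rad, at rest (x of blade_case in the frame of mark_blue above -0.106 m and y of blade_case in the frame of mark_blue between -0.006 and 0.006 m and height (world z) of blade_case below 0.006 m and angle between blade_case's own z axis and vertical below 0.1 rad and angle between the y axis of blade_case and the x axis of mark_blue, either way round below 0.12 rad and linear speed of blade_case below 0.01 m/s); the robot touches nothing.
It also fails if it takes over 58 s, if anything falls off the work surface, if the arm or the gripper's body presses on something with over 40 N, if the wrist force passes 120 N, or if a joint passes its speed limit or range.

## Working session

There is one attempt and no reset: what is moved stays moved. The work goes in short steps, Python scripts to look and compute and a tool call to move; the robot and the scene stay as the last step left them, time stands still between calls to the robot, and variables do not carry over. Pictures are saved under pics/ and viewed, at most 10 in all, crops included, and the job is handed in when it is done.

Besides the shell and the picture viewer there is one more tool, called after ">>>" by a JSON object that holds its "name" and its "arguments", one argument or row to a line. arm_command: Moves the arm, as the interface text tells. Its arguments: {"type":"object","properties":{"steps":{"type":"array","items":{"type":"object","properties":{"gripper":{"type":"number"},"delta_pos":{"type":"array","items":{"type":"number"}},"spin":{"type":"number"}}}},"grip_force":{"type":"number"}},"required":["steps"]}

```bash
mkdir -p pics; cat > h.py <<'E'
from plant import *
import numpy as np, cv2
def cam(n,f=None):
    c=read_camera(n)
    if f: cv2.imwrite('pics/'+f,c['image'])
    return c
def ray(c,uv):
    K=np.array(c['intrinsics']);k=c['k1'];T=np.array(c['world_from_camera'])
    d=np.array([(uv[0]-K[0,2])/K[0,0],(uv[1]-K[1,2])/K[1,1]]);s=d.copy()
    for _ in range(30): s=d/(1+k*(s@s))
    return T[:3,3],T[:3,:3]@np.array([*s,1])
def onz(c,uv,z):
    o,d=ray(c,uv);return o+d*(z-o[2])/d[2]
E
python3 - <<'E'
from h import *
import pickle
a=cam('top','top0.png');b=cam('side','side0.png')
pickle.dump((a,b),open('c0.pkl','wb'))
for c in(a,b):print(np.round(c['intrinsics'],1).tolist(),c['k1'],np.round(c['world_from_camera'],3).tolist())
s=state();print(s['time'],s['position'],np.round(s['tool_rot'],3).tolist(),s['gripper_width'])
E
```

```text
[[429.2, 0.0, 280.8], [0.0, 429.2, 211.2], [0.0, 0.0, 1.0]] -0.1064600103839934 [[-0.028, -0.999, 0.029, 0.457], [-0.999, 0.027, -0.02, -0.09], [0.019, -0.03, -0.999, 0.913], [0.0, 0.0, 0.0, 1.0]]
[[458.7, 0.0, 282.7], [0.0, 458.7, 195.4], [0.0, 0.0, 1.0]] -0.031479456044898886 [[0.998, -0.044, 0.033, 0.477], [-0.05, -0.46, 0.887, -0.902], [-0.024, -0.887, -0.461, 0.488], [0.0, 0.0, 0.0, 1.0]]
0.1 [ 0.26051312 -0.59490693  0.237915  ] [[0.916, 0.401, -0.001], [0.401, -0.916, 0.001], [-0.0, -0.002, -1.0]] 0.0881875941168744
```

View pics/top0.png

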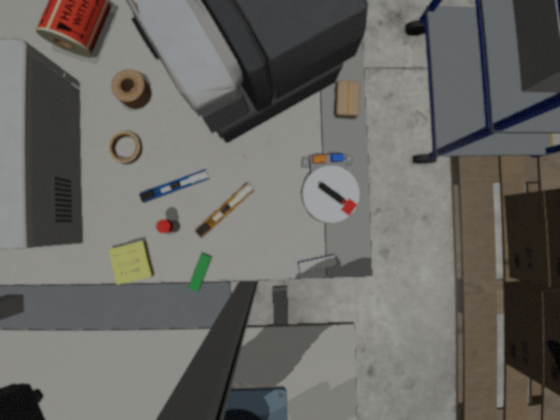

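View pics/side0.png

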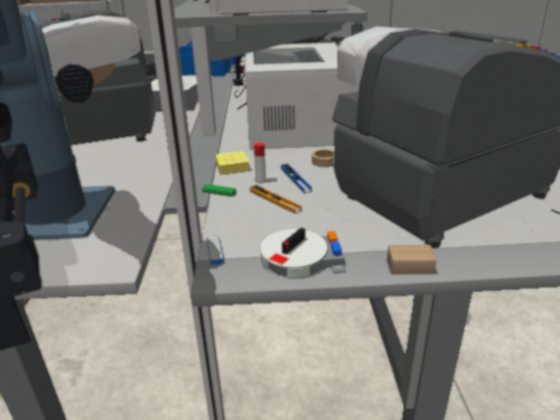

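The guard is centred at top (330,193), with its red patch at (349,208). The orange mark is at (319,159) and the blue mark at (338,158). Case candidates in the top view:
- A grey-topped blue item at (317,265), which fits the description.
- A green look-alike at (200,271).
- Blue and orange knives at (175,185) and (225,210), which are not cases.

I'll confirm with an enlarged crop.

```bash
python3 - <<'E'
from h import *
import pickle
a,b=pickle.load(open('c0.pkl','rb'))
A=cv2.resize(a['image'][145:285,285:385],None,fx=4.2,fy=4.2,interpolation=2)
B=cv2.resize(b['image'][225:285,195:355],None,fx=2.3,fy=2.3,interpolation=2)
o=np.zeros((600,800,3),np.uint8);o[:588,:420]=A;o[:B.shape[0],425:425+B.shape[1]]=B
cv2.imwrite('pics/crop0.png',o)
E
```

```text
(no output)
```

View pics/crop0.png

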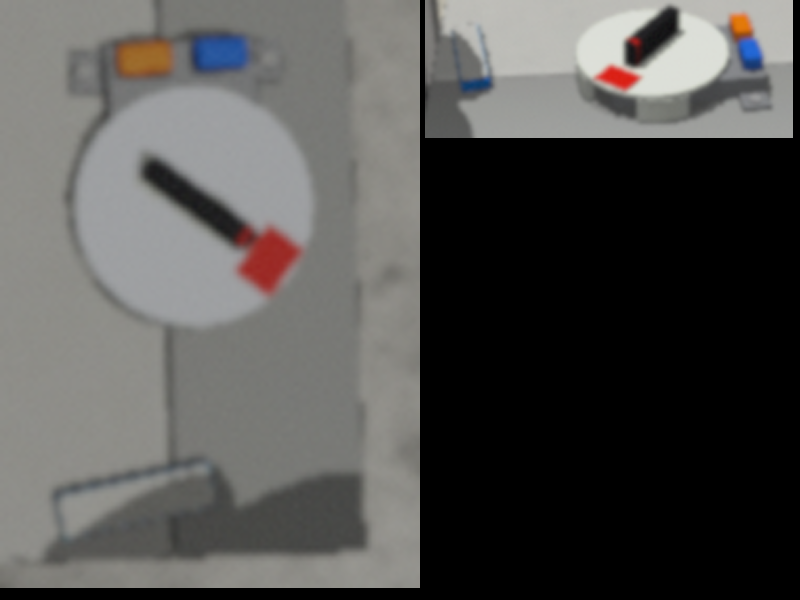

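The crop confirms it: the case has a grey lid and blue sides, with corners at crop (55,492), (210,460), (217,510) and (68,543). The blue mark is at crop (221,53), the cap centre at (193,207), and the bar runs from (150,165) to (245,238).

```bash
python3 - <<'E'
from h import *
import pickle
a,b=pickle.load(open('c0.pkl','rb'))
P=lambda u,v,z:onz(a,(u/4.2+285-.4,v/4.2+145-.4),z)
Q=lambda u,v,z:onz(b,(u/2.3+195-(425/2.3),v/2.3+225),z)
bl=P(221,53,.0345);og=P(145,58,.0345);g=P(193,207,.0265)
print('blue',bl,'or',og,'guard',g)
print('side blue',Q(749,47,.0345),'or',Q(741,25,.0345),'guard',Q(653,52,.0265))
y=og-bl; print('yaw from marks',np.arctan2(-y[0],y[1]))
m=(bl+og)/2-g; print('yaw from centre',np.arctan2(m[1],m[0]),np.linalg.norm(m[:2]))
e1=P(150,163,.0505);e2=P(246,238,.0505);d=e2-e1;print('bar',(e1+e2)/2,np.linalg.norm(d),'dir',np.arctan2(d[1],d[0]))
r=P(269,260,.0265)-g;print('patch dir',np.arctan2(r[1],r[0]))
c=[P(*q,.014) for q in((55,492),(210,460),(217,510),(68,543))]
print(np.round(c,4).tolist(),np.mean(c,0));
for i in range(4):print(np.linalg.norm(c[i]-c[i-1]), np.degrees(np.arctan2(*(c[i]-c[i-1])[[1,0]])))
E
```

```text
blue [ 0.59101401 -0.2266468   0.0345    ] or [ 0.5893704  -0.18898729  0.0345    ] guard [ 0.51590781 -0.21132645  0.0265    ]
side blue [ 0.59339608 -0.22997305  0.0345    ] or [ 0.59183496 -0.1984573   0.0345    ] guard [ 0.52030803 -0.2186349   0.0265    ]
yaw from marks 0.04361625486562097
yaw from centre 0.047207772541726624 0.07436724901384878
bar [ 0.51737626 -0.21057255  0.0505    ] 0.05869687139551099 dir -2.2606966616008637
patch dir -2.205646348347935
[[0.3763, -0.1396, 0.014], [0.3899, -0.2177, 0.014], [0.3647, -0.2205, 0.014], [0.3507, -0.1454, 0.014]] [ 0.37040418 -0.18079478  0.014     ]
0.026270408679511466 12.692815618523623
0.07923464820524395 -80.17095547421113
0.025267760349009946 -173.63291234345246
0.07640308251828712 100.59094357858845
```

>>> {"name": "arm_command", "arguments": {
  "steps": [
    {"gripper": 8.8, "delta_pos": [3.9, -2.5, 0.6], "spin": 0},
    {"gripper": 8.8, "delta_pos": [3.9, -2.5, 0.6], "spin": 0},
    {"gripper": 8.8, "delta_pos": [3.9, -2.5, 0.6], "spin": 0},
    {"gripper": 8.8, "delta_pos": [3.9, -2.5, 0.6], "spin": 0},
    {"gripper": 8.8, "delta_pos": [3.9, -2.5, 0.6], "spin": 0}
  ]
}}

```text
time: 0.72
position: [0.3897, -0.4012, 0.2083]
tool_rot: [[0.916, 0.401, -0.0], [0.401, -0.916, 0.0], [-0.0, -0.0, -1.0]]
ft_force: [-0.4, -0.5, 0.4]
gripper_width: 0.0877
grasp_force: 0.0
```

>>> {"name": "arm_command", "arguments": {
  "steps": [
    {"gripper": 8.8, "delta_pos": [3.9, -2.5, 1], "spin": 0},
    {"gripper": 8.8, "delta_pos": [3.9, -2.5, 1], "spin": 0},
    {"gripper": 8.8, "delta_pos": [3.9, -2.5, 1], "spin": 0},
    {"gripper": 8.8, "delta_pos": [3.9, -2.5, 0.5], "spin": 0},
    {"gripper": 8.8, "delta_pos": [0, 0, 0], "spin": 0}
  ]
}}

```text
time: 1.35
position: [0.4939, -0.2439, 0.173]
tool_rot: [[0.913, 0.408, -0.0], [0.408, -0.913, 0.003], [0.001, -0.002, -1.0]]
ft_force: [-1.9, -0.8, -0.1]
gripper_width: 0.0881
grasp_force: 0.0
```

>>> {"name": "arm_command", "arguments": {
  "steps": [
    {"gripper": 8.8, "delta_pos": [0, 0, 0], "spin": -9.5},
    {"gripper": 8.8, "delta_pos": [0, 0, 0], "spin": -9.5},
    {"gripper": 8.8, "delta_pos": [0, 0, 0], "spin": -9.5},
    {"gripper": 8.8, "delta_pos": [0, 0, 0], "spin": 0},
    {"gripper": 8.8, "delta_pos": [0, 0, 0], "spin": 0}
  ]
}}

```text
time: 1.98
position: [0.4916, -0.2491, 0.1737]
tool_rot: [[0.617, 0.787, -0.0], [0.787, -0.617, -0.0], [-0.0, -0.0, -1.0]]
ft_force: [0.3, -0.7, -0.6]
gripper_width: 0.0878
grasp_force: 0.0
```

```bash
cat >> h.py <<'E'
def info(): 
    s=state();R=np.array(s['tool_rot']);print(round(s['time'],2),np.round(s['position'],4),'yang',np.round(np.degrees(np.arctan2(R[1,1],R[0,1])),2),'tilt',np.round(R[2],3),'w',round(s['gripper_width'],4),'q7',round(s['joint_positions'][6],2),'F',np.round(s['ft_force'],1));return s,R
def go(p,ang=None):
    s,R=info();d=R.T@(np.array(p)-s['position']);print('delta cm',np.round(d*100,2))
    if ang is not None:
        c=np.degrees(np.arctan2(R[1,1],R[0,1]));print('spin',round((c-ang+180)%360-180,1))
E
python3 - <<'E'
from h import *
import pickle
go((.517,-.211,.15),-38)
w=cam('wrist','w1.png');pickle.dump(w,open('w1.pkl','wb'));print(np.round(w['world_from_camera'],3).tolist())
E
```

```text
1.98 [ 0.4916 -0.2491  0.1737] yang -38.08 tilt [-0. -0. -1.] w 0.0878 q7 -0.39 F [ 0.3 -0.7 -0.6]
delta cm [ 4.56 -0.35  2.36]
spin -0.1
[[0.787, -0.59, -0.179, 0.538], [-0.617, -0.753, -0.228, -0.19], [-0.001, 0.29, -0.957, 0.319], [0.0, 0.0, 0.0, 1.0]]
```

View pics/w1.png

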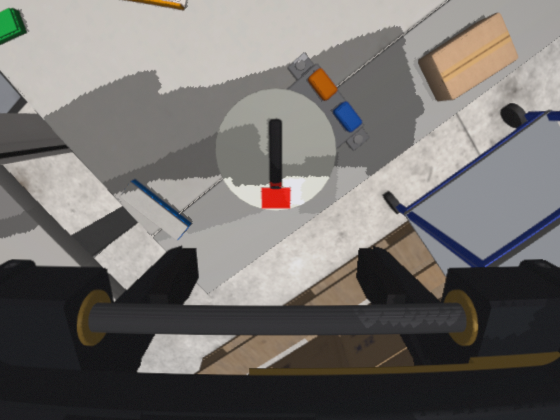

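The wrist view shows the cap centred at (276,149), the bar nearly vertical from (275,119) to (277,187), the blue mark at (347,117), the orange mark at (322,84), and the case at about (160,208). I'll refine these values by colour segmentation.

```bash
cat > m.py <<'E'
from h import *
def meas(w):
    im=w['image'];hsv=cv2.cvtColor(im,cv2.COLOR_BGR2HSV)
    def blob(lo,hi,roi,z):
        m=cv2.inRange(hsv,np.array(lo),np.array(hi));k=np.zeros_like(m);x0,y0,x1,y1=roi;k[y0:y1,x0:x1]=m[y0:y1,x0:x1]
        n,l,st,c=cv2.connectedComponentsWithStats(k);i=1+np.argmax(st[1:,4]);print('px',c[i],st[i,4]);return onz(w,c[i],z)
    return blob
E
python3 - <<'E'
from m import *
import pickle
w=pickle.load(open('w1.pkl','rb'));B=meas(w)
bl=B((105,120,60),(125,255,255),(325,90,370,140),.031);og=B((3,120,60),(20,255,255),(300,60,340,105),.031)
rd=B((0,180,120),(4,255,255),(255,183,300,215),.0265)
bar=B((0,0,0),(180,255,60),(262,110,290,200),.047)
g=cv2.cvtColor(w['image'],cv2.COLOR_BGR2GRAY)
c=cv2.HoughCircles(g,cv2.HOUGH_GRADIENT,1,100,param1=60,param2=15,minRadius=50,maxRadius=68);print(c)
gc=onz(w,(276,149),.0265);hc=onz(w,c[0,0,:2],.0265)
print(bl,og,rd,bar,gc,hc)
y=og-bl;yaw=np.arctan2(-y[0],y[1]);print('yaw',yaw,np.linalg.norm(y))
m=(bl+og)/2;o=m-.074*np.array([np.cos(yaw),np.sin(yaw),0]);print('dock o',o)
r=rd-hc;print('open dir',np.degrees(np.arctan2(r[1],r[0])),np.linalg.norm(r))
c=[onz(w,q,.014) for q in((134,180),(191,226),(181,238),(118,200))];print(np.round(c,3).tolist(),np.mean(c,0))
E
```

```text
px [347.19056974 116.43614931] 509
px [322.17712177  83.9704797 ] 542
px [275.40883978 197.61694291] 543
px [274.92533333 150.67333333] 750
[[[276.5 149.5  60.8]
  [385.5 274.5  59.6]
  [489.5 200.5  59.7]
  [491.5  70.5  67.4]
  [379.5  88.5  65.2]
  [104.5 236.5  54.2]
  [525.5 311.5  54.2]]]
[ 0.59259707 -0.22738178  0.031     ] [ 0.59079586 -0.1896988   0.031     ] [ 0.48998915 -0.24868789  0.0265    ] [ 0.52033405 -0.20956464  0.047     ] [ 0.52081676 -0.21041313  0.0265    ] [ 0.52090311 -0.21109573  0.0265    ]
yaw 0.04776271875863073 0.037726007758623975
dock o [ 0.51778086 -0.21207339  0.031     ]
open dir -129.43221465979173 0.04867076270313878
[[0.381, -0.143, 0.014], [0.394, -0.219, 0.014], [0.376, -0.223, 0.014], [0.351, -0.147, 0.014]] [ 0.37566423 -0.1828788   0.014     ]
```

>>> {"name": "arm_command", "arguments": {
  "steps": [
    {"gripper": 8.8, "delta_pos": [2.35, -0.1, 0], "spin": 1},
    {"gripper": 8.8, "delta_pos": [2.35, -0.1, 0], "spin": 0},
    {"gripper": 8.8, "delta_pos": [0, 0, 3], "spin": 0},
    {"gripper": 8.8, "delta_pos": [0, 0, 3], "spin": 0},
    {"gripper": 8.8, "delta_pos": [0, 0, 0], "spin": 0}
  ]
}}

```text
time: 2.65
position: [0.5179, -0.2098, 0.112]
tool_rot: [[0.628, 0.778, -0.004], [0.778, -0.628, 0.001], [-0.002, -0.004, -1.0]]
ft_force: [-0.3, 0.1, 0.9]
gripper_width: 0.088
grasp_force: 0.0
```

```bash
python3 - <<'E'
from h import *
go((.519,-.211,.030),-39)
E
```

```text
2.65 [ 0.5179 -0.2098  0.112 ] yang -38.91 tilt [-0.002 -0.004 -1.   ] w 0.088 q7 -0.52 F [-0.3  0.1  0.9]
delta cm [-0.01  0.19  8.2 ]
spin 0.1
```

>>> {"name": "arm_command", "arguments": {
  "steps": [
    {"gripper": 8.8, "delta_pos": [0, 0.1, 3], "spin": 0},
    {"gripper": 8.8, "delta_pos": [0, 0, 3], "spin": 0},
    {"gripper": 8.8, "delta_pos": [0, 0, 2], "spin": 0},
    {"gripper": 4, "delta_pos": [0, 0, 0], "spin": 0},
    {"gripper": 0.5, "delta_pos": [0, 0, 0], "spin": 0}
  ],
  "grip_force": 12
}}

```text
time: 3.28
position: [0.5212, -0.2113, 0.0348]
tool_rot: [[0.627, 0.779, 0.002], [0.779, -0.627, -0.001], [0.001, 0.002, -1.0]]
ft_force: [0.1, -1.1, 0.4]
gripper_width: 0.0702
grasp_force: 0.0
```

>>> {"name": "arm_command", "arguments": {
  "steps": [
    {"gripper": 0.5, "delta_pos": [0, 0, 0], "spin": 0},
    {"gripper": 0.5, "delta_pos": [0, 0, 0], "spin": 0},
    {"gripper": 0.5, "delta_pos": [0, 0, 0], "spin": 0},
    {"gripper": 0.5, "delta_pos": [0, 0, 0], "spin": 0},
    {"gripper": 0.5, "delta_pos": [0, 0, 0], "spin": 0}
  ]
}}

```text
time: 3.9
position: [0.5203, -0.211, 0.0337]
tool_rot: [[0.627, 0.779, -0.0], [0.779, -0.627, 0.0], [-0.0, -0.0, -1.0]]
ft_force: [0.6, 0.1, -0.5]
gripper_width: 0.0203
grasp_force: 0.0
```

>>> {"name": "arm_command", "arguments": {
  "steps": [
    {"gripper": 0.5, "delta_pos": [0, 0, 0], "spin": 0},
    {"gripper": 0.5, "delta_pos": [0, 0, 0], "spin": 0},
    {"gripper": 0.5, "delta_pos": [0, 0, 0], "spin": 0},
    {"gripper": 0.5, "delta_pos": [0, 0, 0], "spin": 0},
    {"gripper": 0.5, "delta_pos": [0, 0, 0], "spin": 0}
  ]
}}

```text
time: 4.53
position: [0.5198, -0.2105, 0.0336]
tool_rot: [[0.627, 0.779, -0.001], [0.779, -0.627, 0.001], [-0.0, -0.001, -1.0]]
ft_force: [-4.2, 2.7, 4.4]
gripper_width: 0.0118
grasp_force: 12.0
```

>>> {"name": "arm_command", "arguments": {
  "steps": [
    {"gripper": 0.5, "delta_pos": [0, 0, 0], "spin": 7.5},
    {"gripper": 0.5, "delta_pos": [0, 0, 0], "spin": 7.5},
    {"gripper": 0.5, "delta_pos": [0, 0, 0], "spin": 7.5},
    {"gripper": 0.5, "delta_pos": [0, 0, 0], "spin": 7.5},
    {"gripper": 0.5, "delta_pos": [0, 0, 0], "spin": 0}
  ]
}}

```text
time: 5.15
position: [0.5206, -0.2117, 0.0336]
tool_rot: [[0.932, 0.362, 0.0], [0.362, -0.932, -0.001], [-0.0, 0.001, -1.0]]
ft_force: [-1.1, -1.5, -1.9]
gripper_width: 0.0118
grasp_force: 12.0
```

```bash
python3 - <<'E'
from m import *
go((.519,-.211,.030),-69)
E
```

```text
5.15 [ 0.5206 -0.2117  0.0336] yang -68.8 tilt [-0.     0.001 -1.   ] w 0.0118 q7 -0.95 F [-1.1 -1.5 -1.9]
delta cm [-0.12 -0.12  0.36]
spin 0.2
```

>>> {"name": "arm_command", "arguments": {
  "steps": [
    {"gripper": 4, "delta_pos": [0, 0, 0], "spin": 0},
    {"gripper": 8.8, "delta_pos": [0, 0, 0], "spin": 0},
    {"gripper": 8.8, "delta_pos": [0, 0, 0], "spin": 0},
    {"gripper": 8.8, "delta_pos": [0, 0, -3], "spin": 0},
    {"gripper": 8.8, "delta_pos": [0, 0, -5], "spin": 0}
  ]
}}

```text
time: 5.78
position: [0.5192, -0.2106, 0.1133]
tool_rot: [[0.932, 0.361, -0.003], [0.362, -0.932, 0.001], [-0.003, -0.002, -1.0]]
ft_force: [1.0, -1.0, 0.2]
gripper_width: 0.0596
grasp_force: 0.0
```

>>> {"name": "arm_command", "arguments": {
  "steps": [
    {"gripper": 8.8, "delta_pos": [-3, -1.5, -5], "spin": 0},
    {"gripper": 8.8, "delta_pos": [-4, -2, 0], "spin": 0},
    {"gripper": 8.8, "delta_pos": [-4, -2, 0], "spin": 0},
    {"gripper": 8.8, "delta_pos": [-2, -2, 0], "spin": 0},
    {"gripper": 8.8, "delta_pos": [0, 0, 0], "spin": 0}
  ]
}}

```text
time: 6.4
position: [0.3705, -0.1877, 0.1638]
tool_rot: [[0.933, 0.361, -0.001], [0.361, -0.933, 0.0], [-0.001, -0.0, -1.0]]
ft_force: [0.4, -0.6, 0.7]
gripper_width: 0.0882
grasp_force: 0.0
```

```bash
python3 - <<'E'
from m import *
import pickle
go((.373,-.193,.10),10)
w=cam('wrist','w2.png');pickle.dump(w,open('w2.pkl','wb'))
E
```

```text
6.4 [ 0.3705 -0.1877  0.1638] yang -68.85 tilt [-0.001 -0.    -1.   ] w 0.0882 q7 -0.87 F [ 0.4 -0.6  0.7]
delta cm [0.04 0.59 6.38]
spin -78.8
```

View pics/w2.png

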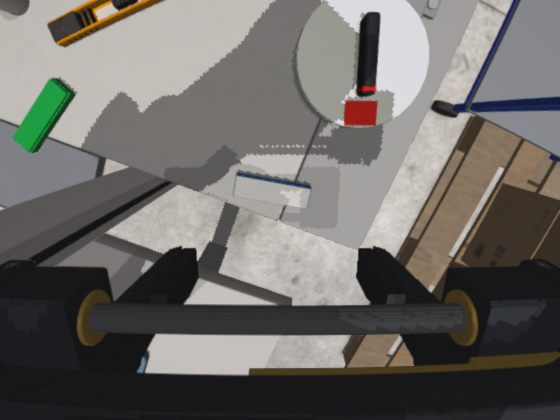

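The wrist view shows the guard with its red patch at (361,112), and the case at about (272,190) with the post beyond it. I'll enlarge the case to read its corners.

```bash
python3 - <<'E'
from m import *
import pickle
w=pickle.load(open('w2.pkl','rb'))
cv2.imwrite('pics/w2c.png',cv2.resize(w['image'][160:220,220:330],None,fx=7,fy=7,interpolation=2))
print(np.round(w['world_from_camera'],3)[:3,3])
E
```

```text
[ 0.441 -0.161  0.309]
```

View pics/w2c.png

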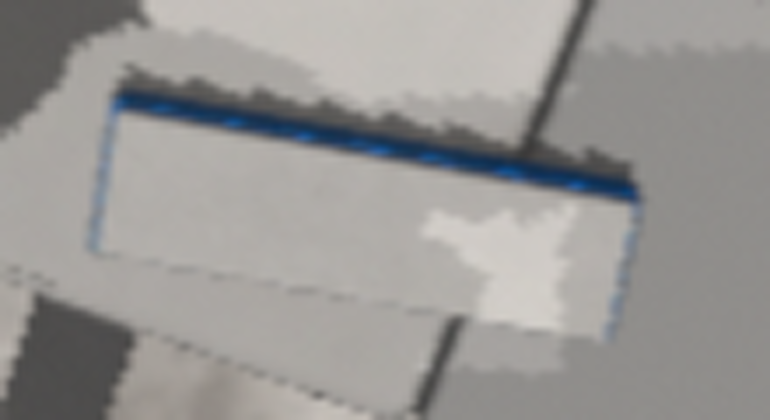

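Lid corners at crop (118,104), (638,197), (610,341) and (90,251).

```bash
python3 - <<'E'
from m import *
import pickle
w=pickle.load(open('w2.pkl','rb'))
c=np.array([onz(w,(u/7+220-.43,v/7+160-.43),.014) for u,v in((118,104),(638,197),(610,341),(90,251))])
print(np.round(c,4),c.mean(0))
for i in range(4):
    d=c[i]-c[i-1];print(np.linalg.norm(d),np.degrees(np.arctan2(d[1],d[0])))
r=onz(w,(361,112),.0265)
print('patch',r)
u=(c[1]+c[2]-c[0]-c[3])/2;u/=np.linalg.norm(u);ang=np.degrees(np.arctan2(u[1],u[0]))+90;print('width dir',ang)
t=c.mean(0)+.012*u;t[2]=.10;print(t);go(t,ang)
E
```

```text
[[ 0.377  -0.1411  0.014 ]
 [ 0.3914 -0.2165  0.014 ]
 [ 0.3697 -0.2212  0.014 ]
 [ 0.3548 -0.1443  0.014 ]] [ 0.37321178 -0.18078091  0.014     ]
0.022463816333716052 8.307850204309553
0.07684812360262246 -79.16743644059123
0.022274224043068256 -167.8138837866953
0.07836401090132379 100.95978523760924
patch [ 0.47614567 -0.2296493   0.0265    ]
width dir 10.896795657297673
[ 0.37548027 -0.19256454  0.1       ]
6.45 [ 0.3724 -0.1881  0.1641] yang -68.83 tilt [ 0.001  0.001 -1.   ] w 0.088 q7 -0.87 F [ 1.2 -0.6  0.5]
delta cm [0.12 0.52 6.41]
spin -79.7
```

>>> {"name": "arm_command", "arguments": {
  "steps": [
    {"gripper": 8.8, "delta_pos": [0.1, 0.5, 0], "spin": 0},
    {"gripper": 8.8, "delta_pos": [0, 0, 0], "spin": -10},
    {"gripper": 8.8, "delta_pos": [0, 0, 0], "spin": -10},
    {"gripper": 8.8, "delta_pos": [0, 0, 0], "spin": -10},
    {"gripper": 8.8, "delta_pos": [0, 0, 0], "spin": -10}
  ]
}}

```text
time: 7.08
position: [0.3764, -0.1929, 0.1637]
tool_rot: [[0.477, 0.879, 0.001], [0.879, -0.477, -0.0], [0.0, 0.001, -1.0]]
ft_force: [-0.1, 0.4, 1.1]
gripper_width: 0.0877
grasp_force: 0.0
```

>>> {"name": "arm_command", "arguments": {
  "steps": [
    {"gripper": 8.8, "delta_pos": [0, 0, 0], "spin": -10},
    {"gripper": 8.8, "delta_pos": [0, 0, 0], "spin": -10},
    {"gripper": 8.8, "delta_pos": [0, 0, 0], "spin": -10},
    {"gripper": 8.8, "delta_pos": [0, 0, 0], "spin": -9.7},
    {"gripper": 6, "delta_pos": [0, 0, 5], "spin": 0}
  ]
}}

```text
time: 7.7
position: [0.3794, -0.1945, 0.1153]
tool_rot: [[-0.189, 0.982, 0.009], [0.982, 0.189, -0.003], [-0.005, 0.008, -1.0]]
ft_force: [0.7, -1.6, 0.2]
gripper_width: 0.0802
grasp_force: 0.0
```

>>> {"name": "arm_command", "arguments": {
  "steps": [
    {"gripper": 6, "delta_pos": [0, 0, 3], "spin": 0},
    {"gripper": 6, "delta_pos": [0, 0, 0], "spin": 0},
    {"gripper": 6, "delta_pos": [0, 0, 0], "spin": 0},
    {"gripper": 6, "delta_pos": [0, 0, 0], "spin": 0},
    {"gripper": 6, "delta_pos": [0, 0, 0], "spin": 0}
  ]
}}

```text
time: 8.32
position: [0.3755, -0.1927, 0.0846]
tool_rot: [[-0.188, 0.982, 0.002], [0.982, 0.188, -0.001], [-0.001, 0.001, -1.0]]
ft_force: [0.4, -0.3, 0.7]
gripper_width: 0.06
grasp_force: 0.0
```

```bash
python3 - <<'E'
from m import *
go((.3755,-.1926,.004),10.9)
E
```

```text
8.32 [ 0.3755 -0.1927  0.0846] yang 10.84 tilt [-0.001  0.001 -1.   ] w 0.06 q7 0.32 F [ 0.4 -0.3  0.7]
delta cm [ 0.02 -0.01  8.06]
spin -0.1
```

>>> {"name": "arm_command", "arguments": {
  "steps": [
    {"gripper": 6, "delta_pos": [0, 0, 3], "spin": 0},
    {"gripper": 6, "delta_pos": [0, 0, 3], "spin": 0},
    {"gripper": 6, "delta_pos": [0, 0, 2], "spin": 0},
    {"gripper": 6, "delta_pos": [0, 0, 0], "spin": 0},
    {"gripper": 1.5, "delta_pos": [0, 0, 0], "spin": 0}
  ],
  "grip_force": 15
}}

```text
time: 8.95
position: [0.3753, -0.1925, 0.0045]
tool_rot: [[-0.188, 0.982, 0.001], [0.982, 0.188, -0.0], [-0.001, 0.001, -1.0]]
ft_force: [-0.2, -0.9, 0.2]
gripper_width: 0.0519
grasp_force: 0.0
```

>>> {"name": "arm_command", "arguments": {
  "steps": [
    {"gripper": 1.5, "delta_pos": [0, 0, 0], "spin": 0},
    {"gripper": 1.5, "delta_pos": [0, 0, 0], "spin": 0},
    {"gripper": 1.5, "delta_pos": [0, 0, 0], "spin": 0},
    {"gripper": 1.5, "delta_pos": [0, 0, 0], "spin": 0},
    {"gripper": 1.5, "delta_pos": [0, 0, 0], "spin": 0}
  ]
}}

```text
time: 9.57
position: [0.375, -0.1924, 0.004]
tool_rot: [[-0.188, 0.982, 0.0], [0.982, 0.188, -0.0], [-0.0, 0.0, -1.0]]
ft_force: [-0.4, 0.6, 5.8]
gripper_width: 0.0239
grasp_force: 15.0
```

>>> {"name": "arm_command", "arguments": {
  "steps": [
    {"gripper": 1.5, "delta_pos": [0, 0, -2], "spin": 0},
    {"gripper": 1.5, "delta_pos": [0, 0, -3], "spin": 0},
    {"gripper": 1.5, "delta_pos": [0, 0, -2], "spin": 0},
    {"gripper": 1.5, "delta_pos": [0, 0, 0], "spin": 9},
    {"gripper": 1.5, "delta_pos": [0, 0, 0], "spin": 9}
  ],
  "grip_force": 20
}}

```text
time: 10.2
position: [0.3748, -0.1924, 0.074]
tool_rot: [[0.13, 0.992, 0.0], [0.992, -0.13, -0.0], [-0.0, 0.0, -1.0]]
ft_force: [-0.2, 0.1, -0.8]
gripper_width: 0.0233
grasp_force: 20.0
```

>>> {"name": "arm_command", "arguments": {
  "steps": [
    {"gripper": 1.5, "delta_pos": [0, 0, 0], "spin": 9},
    {"gripper": 1.5, "delta_pos": [0, 0, 0], "spin": 9},
    {"gripper": 1.5, "delta_pos": [0, 0, 0], "spin": 9},
    {"gripper": 1.5, "delta_pos": [0, 0, 0], "spin": 9},
    {"gripper": 1.5, "delta_pos": [0, 0, 0], "spin": 9}
  ]
}}

```text
time: 10.82
position: [0.3746, -0.1921, 0.0736]
tool_rot: [[0.793, 0.61, -0.0], [0.61, -0.793, 0.0], [-0.0, -0.0, -1.0]]
ft_force: [0.1, 0.3, -0.2]
gripper_width: 0.0234
grasp_force: 20.0
```

>>> {"name": "arm_command", "arguments": {
  "steps": [
    {"gripper": 1.5, "delta_pos": [0, 0, 0], "spin": 9},
    {"gripper": 1.5, "delta_pos": [0, 0, 0], "spin": 9},
    {"gripper": 1.5, "delta_pos": [0, 0, 0], "spin": 9},
    {"gripper": 1.5, "delta_pos": [0, 0, 0], "spin": 8.1},
    {"gripper": 1.5, "delta_pos": [0, 0, 0], "spin": 0}
  ]
}}

```text
time: 11.45
position: [0.3747, -0.1921, 0.0736]
tool_rot: [[0.999, 0.05, -0.0], [0.05, -0.999, -0.0], [-0.0, 0.0, -1.0]]
ft_force: [-0.4, -0.0, -0.5]
gripper_width: 0.0235
grasp_force: 20.0
```

```bash
python3 - <<'E'
from m import *
go((.400,-.236,.05),-87.3)
cam('wrist','w3.png')
E
```

```text
11.45 [ 0.3747 -0.1921  0.0736] yang -87.15 tilt [-0.  0. -1.] w 0.0235 q7 -1.0 F [-0.4 -0.  -0.5]
delta cm [2.31 4.51 2.36]
spin 0.1
```

View pics/w3.png

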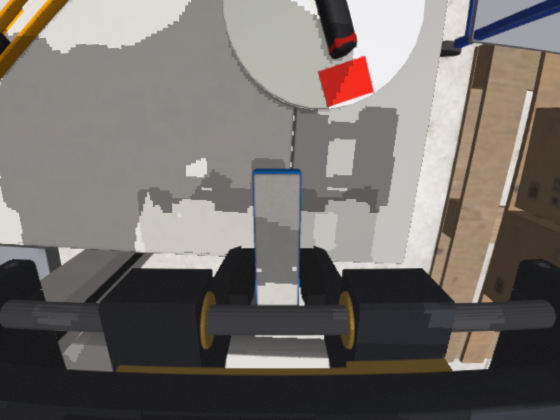

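The case sits square in the grip with its front end at (277,171), and the guard is ahead. Next I go behind the bay, lower, then slide in.

>>> {"name": "arm_command", "arguments": {
  "steps": [
    {"gripper": 1.5, "delta_pos": [1.1, 2.2, 0], "spin": 0},
    {"gripper": 1.5, "delta_pos": [1.1, 2.2, 0], "spin": 0},
    {"gripper": 1.5, "delta_pos": [0, 0, 2.5], "spin": 0.1},
    {"gripper": 1.5, "delta_pos": [0, 0, 2.5], "spin": 0},
    {"gripper": 1.5, "delta_pos": [0, 0, 0], "spin": 0}
  ]
}}

```text
time: 12.12
position: [0.3976, -0.2345, 0.0225]
tool_rot: [[0.999, 0.048, -0.003], [0.048, -0.999, 0.002], [-0.003, -0.002, -1.0]]
ft_force: [-0.5, -0.1, 0.9]
gripper_width: 0.0238
grasp_force: 20.0
```

```bash
python3 - <<'E'
from m import *
import pickle
go((.397,-.2362,.0055),-87.3)
w=cam('wrist','w4.png');pickle.dump(w,open('w4.pkl','wb'))
t=cam('top','t4.png');pickle.dump(t,open('t4.pkl','wb'))
a=cv2.resize(w['image'][0:290,130:430],None,fx=2,fy=2)
b=cv2.resize(t['image'][140:260,290:340+10],None,fx=3.3,fy=4.83)
o=np.zeros((600,800,3),np.uint8);o[:580,:600]=a;o[:580,601:799]=b[:580,:198];cv2.imwrite('pics/c4.png',o)
E
```

```text
12.12 [ 0.3976 -0.2345  0.0225] yang -87.23 tilt [-0.003 -0.002 -1.   ] w 0.0238 q7 -0.91 F [-0.5 -0.1  0.9]
delta cm [-0.06  0.17  1.7 ]
spin 0.1
```

View pics/c4.png

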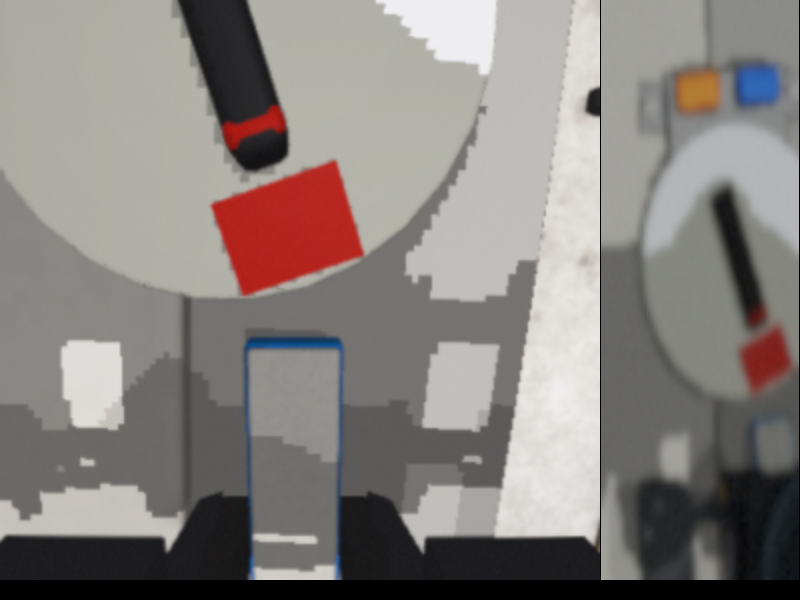

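```bash
python3 - <<'E'
from m import *
import pickle
w=pickle.load(open('w4.pkl','rb'));t=pickle.load(open('t4.pkl','rb'))
T=lambda u,v,z:onz(t,(290+(u-601)/3.3-.35,140+v/4.83-.4),z)
W=lambda u,v,z:onz(w,(130+u/2-.25,v/2-.25),z)
bl=T(757,85,.0345);og=T(697,91,.0345);f=T(773,420,.032);yaw=.0465
def rel(p):
    d=p-bl;return np.round([d[0]*np.cos(yaw)+d[1]*np.sin(yaw),-d[0]*np.sin(yaw)+d[1]*np.cos(yaw)],4)
print('top blue',bl,og,'front',f,rel(f))
f1=W(247,348,.0325);f2=W(342,348,.0325);print('wrist front',f1,f2,(f1+f2)/2)
print('patch',W(288,230,.0265))
E
```

```text
top blue [ 0.59107045 -0.22603151  0.0345    ] [ 0.58932395 -0.18819195  0.0345    ] front [ 0.44748197 -0.23169879  0.032     ] [-0.1437  0.001 ]
wrist front [ 0.44860001 -0.22099604  0.0325    ] [ 0.44966477 -0.24296321  0.0325    ] [ 0.44913239 -0.23197962  0.0325    ]
patch [ 0.47533346 -0.22921616  0.0265    ]
```

>>> {"name": "arm_command", "arguments": {
  "steps": [
    {"gripper": 1.5, "delta_pos": [0, 0.13, 1], "spin": 0},
    {"gripper": 1.5, "delta_pos": [0, 0, 0.7], "spin": 0},
    {"gripper": 1.5, "delta_pos": [1, 0, 0], "spin": 0},
    {"gripper": 1.5, "delta_pos": [1, 0, 0], "spin": 0},
    {"gripper": 1.5, "delta_pos": [0.5, 0, 0], "spin": 0}
  ]
}}

```text
time: 12.85
position: [0.4254, -0.2352, 0.007]
tool_rot: [[0.999, 0.047, 0.001], [0.047, -0.999, -0.0], [0.001, 0.0, -1.0]]
ft_force: [0.2, 0.8, -0.9]
gripper_width: 0.0235
grasp_force: 20.0
```

>>> {"name": "arm_command", "arguments": {
  "steps": [
    {"gripper": 1.5, "delta_pos": [0.4, 0, 0], "spin": 0},
    {"gripper": 1.5, "delta_pos": [0.4, 0, 0], "spin": 0},
    {"gripper": 1.5, "delta_pos": [0.4, 0, 0], "spin": 0},
    {"gripper": 1.5, "delta_pos": [0, 0, 0], "spin": 0},
    {"gripper": 1.5, "delta_pos": [0, 0, 0], "spin": 0}
  ]
}}

```text
time: 13.48
position: [0.4356, -0.2348, 0.0067]
tool_rot: [[0.999, 0.046, -0.0], [0.046, -0.999, 0.0], [-0.0, -0.0, -1.0]]
ft_force: [0.6, -0.3, -0.3]
gripper_width: 0.0237
grasp_force: 20.0
```

```bash
python3 - <<'E'
from m import *
go((.4345,-.2344,.0045),-87.3)
E
```

```text
13.47 [ 0.4356 -0.2348  0.0067] yang -87.36 tilt [-0. -0. -1.] w 0.0237 q7 -0.94 F [ 0.6 -0.3 -0.3]
delta cm [-0.11 -0.04  0.22]
spin -0.1
```

>>> {"name": "arm_command", "arguments": {
  "steps": [
    {"gripper": 1.5, "delta_pos": [0, 0, 0.27], "spin": 0},
    {"gripper": 1.5, "delta_pos": [0, 0, 0], "spin": 0},
    {"gripper": 4, "delta_pos": [0, 0, 0], "spin": 0},
    {"gripper": 4, "delta_pos": [0, 0, 0], "spin": 0},
    {"gripper": 4, "delta_pos": [0, 0, 0], "spin": 0}
  ]
}}

```text
time: 14.1
position: [0.4358, -0.2347, 0.0039]
tool_rot: [[0.999, 0.046, -0.0], [0.046, -0.999, 0.0], [-0.0, -0.0, -1.0]]
ft_force: [1.4, -0.4, -0.3]
gripper_width: 0.04
grasp_force: 0.0
```

>>> {"name": "arm_command", "arguments": {
  "steps": [
    {"gripper": 4, "delta_pos": [0, 0, 0], "spin": 0},
    {"gripper": 4, "delta_pos": [0, 0, -2], "spin": 0},
    {"gripper": 4, "delta_pos": [0, 0, -3], "spin": 0},
    {"gripper": 0, "delta_pos": [-2, 0, -1], "spin": 0},
    {"gripper": 0, "delta_pos": [-2.5, 0, 0], "spin": 0}
  ]
}}

```text
time: 14.72
position: [0.3915, -0.2371, 0.0649]
tool_rot: [[0.999, 0.047, 0.002], [0.047, -0.999, -0.001], [0.002, 0.001, -1.0]]
ft_force: [0.6, -0.2, -0.5]
gripper_width: 0.0222
grasp_force: 0.0
```

>>> {"name": "arm_command", "arguments": {
  "steps": [
    {"gripper": 0, "delta_pos": [-0.6, 0, 0], "spin": 0},
    {"gripper": 0, "delta_pos": [0, 0, 0], "spin": 0},
    {"gripper": 0, "delta_pos": [0, 0, 0], "spin": 0},
    {"gripper": 0, "delta_pos": [0, 0, 0], "spin": 0},
    {"gripper": 0, "delta_pos": [0, 0, 0], "spin": 0}
  ]
}}

```text
time: 15.35
position: [0.3853, -0.237, 0.0639]
tool_rot: [[0.999, 0.047, 0.0], [0.047, -0.999, -0.0], [0.0, 0.0, -1.0]]
ft_force: [-0.0, -0.4, 0.1]
gripper_width: 0.0004
grasp_force: 0.0
```

```bash
python3 - <<'E'
from m import *
import pickle
go((.3855,-.2364,.0065),-87.3)
w=cam('wrist','w5.png');pickle.dump(w,open('w5.pkl','wb'))
E
```

```text
15.35 [ 0.3853 -0.237   0.0639] yang -87.32 tilt [ 0.  0. -1.] w 0.0004 q7 -0.91 F [-0.  -0.4  0.1]
delta cm [ 0.02 -0.06  5.74]
spin -0.0
```

View pics/w5.png

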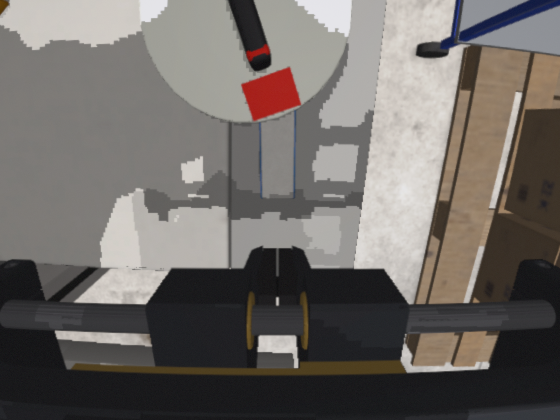

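The case is released with its front end in the opening; its outer end is at (278,198), clear of the closed fingers. Now I lower and push.

>>> {"name": "arm_command", "arguments": {
  "steps": [
    {"gripper": 0, "delta_pos": [0, -0.05, 3], "spin": 0},
    {"gripper": 0, "delta_pos": [0, 0, 2.6], "spin": 0},
    {"gripper": 0, "delta_pos": [0, 0, 0], "spin": 0},
    {"gripper": 0, "delta_pos": [0.6, 0, 0], "spin": 0},
    {"gripper": 0, "delta_pos": [0.6, 0, 0], "spin": 0}
  ]
}}

```text
time: 16.02
position: [0.3982, -0.2364, 0.009]
tool_rot: [[0.999, 0.046, 0.002], [0.046, -0.999, -0.001], [0.002, 0.001, -1.0]]
ft_force: [-0.0, -0.3, 0.7]
gripper_width: 0.0005
grasp_force: 0.2
```

>>> {"name": "arm_command", "arguments": {
  "steps": [
    {"gripper": 0, "delta_pos": [0.6, 0, 0], "spin": 0},
    {"gripper": 0, "delta_pos": [0.6, 0, 0], "spin": 0},
    {"gripper": 0, "delta_pos": [0.6, 0, 0], "spin": 0},
    {"gripper": 0, "delta_pos": [0.6, 0, 0], "spin": 0},
    {"gripper": 0, "delta_pos": [0, 0, 0], "spin": 0}
  ]
}}

```text
time: 16.65
position: [0.4216, -0.2349, 0.008]
tool_rot: [[0.999, 0.047, 0.001], [0.047, -0.999, -0.0], [0.001, 0.0, -1.0]]
ft_force: [-0.4, -0.6, -0.0]
gripper_width: 0.0006
grasp_force: 0.0
```

>>> {"name": "arm_command", "arguments": {
  "steps": [
    {"gripper": 0, "delta_pos": [0.5, 0, 0], "spin": 0},
    {"gripper": 0, "delta_pos": [0.5, 0, 0], "spin": 0},
    {"gripper": 0, "delta_pos": [0.4, 0, 0], "spin": 0},
    {"gripper": 0, "delta_pos": [0.3, 0, 0], "spin": 0},
    {"gripper": 0, "delta_pos": [0, 0, 0], "spin": 0}
  ]
}}

```text
time: 17.27
position: [0.4382, -0.2341, 0.008]
tool_rot: [[0.999, 0.047, 0.0], [0.047, -0.999, -0.0], [0.0, 0.0, -1.0]]
ft_force: [0.4, -0.5, -0.1]
gripper_width: 0.0002
grasp_force: 0.0
```

```bash
python3 - <<'E'
from m import *
go((.4445,-.234,.008),-87.3)
E
```

```text
17.27 [ 0.4382 -0.2341  0.008 ] yang -87.33 tilt [ 0.  0. -1.] w 0.0002 q7 -0.93 F [ 0.4 -0.5 -0.1]
delta cm [0.63 0.02 0.  ]
spin -0.0
```

>>> {"name": "arm_command", "arguments": {
  "steps": [
    {"gripper": 0, "delta_pos": [0.2, 0, 0], "spin": 0},
    {"gripper": 0, "delta_pos": [0.2, 0, 0], "spin": 0},
    {"gripper": 0, "delta_pos": [0.15, 0, 0], "spin": 0},
    {"gripper": 0, "delta_pos": [0, 0, 0], "spin": 0},
    {"gripper": 0, "delta_pos": [0, 0, 0], "spin": 0}
  ]
}}

```text
time: 17.9
position: [0.4418, -0.2339, 0.0078]
tool_rot: [[0.999, 0.046, -0.002], [0.046, -0.999, 0.001], [-0.002, -0.001, -1.0]]
ft_force: [-5.1, -0.4, 3.5]
gripper_width: 0.0008
grasp_force: 2.6
```

>>> {"name": "arm_command", "arguments": {
  "steps": [
    {"gripper": 0, "delta_pos": [0.1, 0, 0], "spin": 0},
    {"gripper": 0, "delta_pos": [0.1, 0, 0], "spin": 0},
    {"gripper": 0, "delta_pos": [0, 0, 0], "spin": 0},
    {"gripper": 0, "delta_pos": [0, 0, 0], "spin": 0},
    {"gripper": 0, "delta_pos": [0, 0, 0], "spin": 0}
  ]
}}

```text
time: 18.52
position: [0.442, -0.2339, 0.0076]
tool_rot: [[0.999, 0.045, -0.005], [0.045, -0.999, 0.001], [-0.005, -0.001, -1.0]]
ft_force: [-8.3, -0.2, 5.8]
gripper_width: 0.0002
grasp_force: 4.6
```

>>> {"name": "arm_command", "arguments": {
  "steps": [
    {"gripper": 0, "delta_pos": [0.2, 0, 0], "spin": 0},
    {"gripper": 0, "delta_pos": [0.2, 0, 0], "spin": 0},
    {"gripper": 0, "delta_pos": [0, 0, 0], "spin": 0},
    {"gripper": 0, "delta_pos": [0, 0, 0], "spin": 0},
    {"gripper": 0, "delta_pos": [0, 0, 0], "spin": 0}
  ]
}}

```text
time: 19.15
position: [0.4424, -0.2339, 0.0073]
tool_rot: [[0.999, 0.043, -0.011], [0.043, -0.999, 0.003], [-0.011, -0.003, -1.0]]
ft_force: [-16.6, -1.7, 13.2]
gripper_width: 0.0007
grasp_force: 8.6
```

>>> {"name": "arm_command", "arguments": {
  "steps": [
    {"gripper": 0, "delta_pos": [-1.5, 0, 0], "spin": 0},
    {"gripper": 0, "delta_pos": [-3, 0, 0], "spin": 0},
    {"gripper": 0, "delta_pos": [-2, 0, -3], "spin": 0},
    {"gripper": 0, "delta_pos": [0, 0, -5], "spin": 0},
    {"gripper": 0, "delta_pos": [0, 0, 0], "spin": 0}
  ]
}}

```text
time: 19.77
position: [0.3873, -0.2379, 0.0911]
tool_rot: [[0.999, 0.046, 0.008], [0.046, -0.999, -0.003], [0.008, 0.003, -1.0]]
ft_force: [0.4, 0.1, -0.8]
gripper_width: 0.0007
grasp_force: 0.0
```

```bash
python3 - <<'E'
from m import *
import pickle
info()
w=cam('wrist','w6.png');pickle.dump(w,open('w6.pkl','wb'))
cv2.imwrite('pics/w6c.png',cv2.resize(w['image'][60:260,180:400],None,fx=3,fy=3,interpolation=2))
E
```

```text
19.77 [ 0.3873 -0.2379  0.0911] yang -87.35 tilt [ 0.008  0.003 -1.   ] w 0.0007 q7 -0.92 F [ 0.4  0.1 -0.8]
```

View pics/w6c.png

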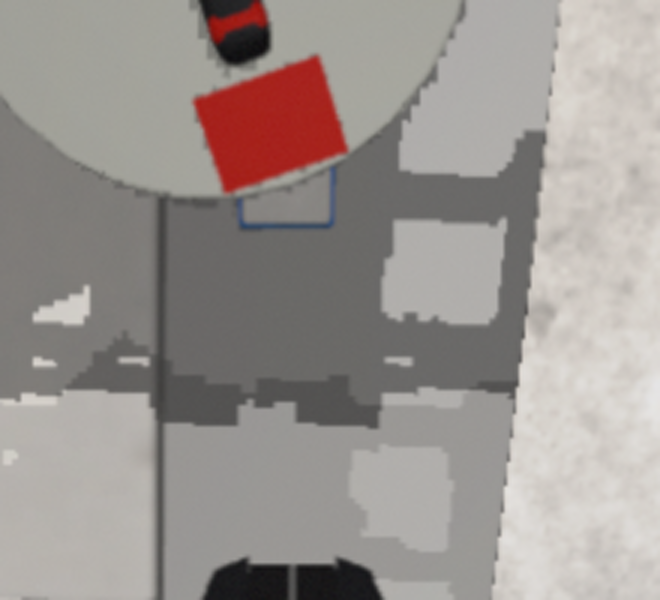

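The outer end shows at crop (286,227), just outside the cap edge. I'll check its depth numerically.

```bash
python3 - <<'E'
from m import *
import pickle
w=pickle.load(open('w6.pkl','rb'))
W=lambda u,v,z:onz(w,(180+u/3-.33,60+v/3-.33),z)
o=np.array([.5195,-.2115]);y=.0465
for n,p in(('end',W(286,227,.014)),('endL',W(240,228,.014)),('endR',W(332,227,.014)),('cap edge',W(195,197,.0265)),('patch',W(270,124,.0265))):
    d=p[:2]-o;q=np.array([d[0]*np.cos(y)+d[1]*np.sin(y),-d[0]*np.sin(y)+d[1]*np.cos(y)]);print(n,np.round(p,4),'dock',np.round(q,4),np.linalg.norm(q))
E
```

```text
end [ 0.4526 -0.2336  0.014 ] dock [-0.0679 -0.0189] 0.07045710890798587
endL [ 0.4518 -0.2223  0.014 ] dock [-0.0681 -0.0076] 0.06851249486672097
endR [ 0.4531 -0.2449  0.014 ] dock [-0.0679 -0.0302] 0.07429736497158322
cap edge [ 0.4589 -0.2124  0.0265] dock [-0.0606  0.0019] 0.06060064818121676
patch [ 0.4757 -0.229   0.0265] dock [-0.0446 -0.0154] 0.047193837723893184
```

The outer end is at dock x = -68 mm (home is -67) and y = -18.9 mm, so the case is fully home. The arm is clear, so I'm handing in.

```bash
python3 -c "
from plant import *
print(job_done())"
```

```text
the job is handed in; nothing more can be done
None
```

The blade case is fully home in the blue-marked bay (outer end measured about 1 mm from its home position, on the centre line), the guard opening is in front of it, the arm has backed clear, and the job was handed in at about 20 s; no verdict was returned.

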